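# Point out the two reagents and log the check

## Robot

A 6-joint arm with a two-finger parallel gripper is mounted at the origin on a cart in front of the work surface, level with it; the furniture and walls round the work are solid. World frame = base frame: x ahead of the robot, y to its left, z up, the work surface at z = 0. Lengths are in mm, angles in rad, forces in N, time in s.
With the tool pointing down it reaches from about 300 to 775 mm from the base axis. Payload 14.6 kg.
Tool frame: the origin (TCP) lies between the finger pads, 19 mm behind the fingertips; this is the grasp point; z points along the fingers, y is the line along which they close (so a half turn about z gives the same grasp; the last joint's range is limited). The gripper opens to 94 mm and grips with 3 to 60 N. Pads are 16 mm wide; open, the fingers measure 119 mm over their backs; the gripper's body (75 mm by 177 mm) begins 78 mm behind the grasp point.
Start: joints at [1.18, 0.3, 1.521, -0, 1.321, -0.067], TCP at [174.991, 521.409, 224.246] pointing down, gripper open.
Joint ranges: [-3.03, 3.03], [-0.79, 2.21], [0.23, 2.52], [-1.04, 4.18], [0, 3.07], [-2.55, 2.55]. Speed limits (rad/s): [2.22, 2.22, 2.57, 3.14, 3.14, 3.14].

## Interface

Orientations are given as [roll, pitch, yaw] about the fixed x, y, z axes, in that order (R = Rz(yaw) Ry(pitch) Rx(roll)).
In Python, from cell import manip gives the robot as it stands. The module is installed in compiled form; this text tells all that it offers.
- The arm moves only by the shell command python3 -m inch 'ROWS' [FORCE]. ROWS is JSON, a list of rows, each an object of numbers: "gripper": the opening, from 0 (shut) to 1 (fully open); "dx", "dy", "dz": the shift along the world's x, y, z in m; "wx", "wy", "wz": the turn, a rotation vector about the world's x, y, z in degrees. A call has exactly 5 rows; each row is the pose to reach, as a shift and turn from the pose commanded when the call began; what a row does not reach only later rows make up. A row lasts 1/12 s, in which the tool goes at most 41.7 mm and 7.16 degrees, less where a joint would pass 70% of its speed; a pose out of reach is approached as far as the arm can. A call with a gripper value outside its range is refused whole. The fingers move at their own pace and stop on an object; FORCE is the grip in N (left out, the last holds). Time passes only in rows, so rows that repeat a pose let the fingers close, or fill a call up. It gives the time, the measured TCP pose, the force, the opening and the grip force at its end, in the units of the state.
- manip.read_state(): the state, without advancing time (a new reading comes with each control period).
- manip.camera(name): name is "scene" or "top" or "wrist"; returns the picture (420x560x3 uint8, blue, green, red); there is no depth.
- manip.camera_info(name): a dict with "camera_matrix" (3x3 intrinsics, pixels), "R" (3x3) and "t" (3): a world point X has camera coordinates R X + t; the wrist camera has in their place "tool_from_camera" (4x4, takes a point from camera to tool coordinates, whose origin is the TCP and whose axes are the flange's). Camera axes: x right, y down, z forward; pixel columns grow to the right and rows downward; lengths in mm; the calibration is good to about 2 mm. A picture is of the moment at which its call begins: read the wrist's pose just before it. camera_info takes no time and is no camera call.
- manip.sign_off(): hands the job in; it is judged then, once.
The state is a dict: "clock": time; "joints": joint angles; "qd": joint speeds; "effort": joint torques, N m; "eef_pos": TCP position; "eef_rot": TCP orientation; "wrist_force": force on the tool from outside, world axes, zero at the start; "moment": the same for the moment, N m; "finger_gap": finger opening in mm; "finger_force": force on a finger pad.
Only numpy, scipy, OpenCV 4.12 (cv2) and the standard library are available. Lean on these libraries where they do the work, as an engineer would, in place of code of your own. Each camera call takes 0.05 s, during which the arm holds its last target. There are 200 camera calls.

## Task

Confirm the two reagents for the next slide by pointing: hold the fingertips still, pointing down from a few centimetres above the middle of its cap, for two seconds over the tallest bottle and then for two seconds over the smallest bottle. Then press the round push button beside them fully down with the fingertips to log the check, and let it come back up. Touch none of the bottles or the canister, and do not point at the other bottle or the canister.

Things in the scene. Friction and masses are not known exactly. Their poses are not given: they have to be found in the camera images.
- saline_bottle: The tallest bottle: white, round-shouldered, 49 mm in diameter and 123 mm tall with its 25 mm wide screw cap. Stands upright and loose on the worktop; origin at the centre of its underside, z up along its axis.
- saline_bottle_top (a point): Centre of the top face of the tallest bottle's cap, 123 mm above the worktop.
- immersion_oil: The smallest bottle: brown dropper bottle, 29 mm in diameter and 76 mm tall with its 20 mm wide cap. Stands upright and loose on the worktop; origin at the centre of its underside, z up along its axis.
- immersion_oil_top (a point): Centre of the top face of the smallest bottle's cap, 76 mm above the worktop.
- buffer_bottle: Bystander: the middle-sized bottle, white like the tallest, 45 mm in diameter and 106 mm tall with its 25 mm wide cap. Stands upright and loose on the worktop; origin at the centre of its underside, z up along its axis.
- buffer_bottle_top (a point): Centre of the top face of the middle-sized bottle's cap, 106 mm above the worktop.
- strip_canister: Bystander: a straight-sided canister, 47 mm in diameter and 110 mm tall, its lid as wide as its body. Stands upright and loose on the worktop; origin at the centre of its underside, z up along its axis.
- strip_canister_top (a point): Centre of the top face of the canister's lid, 110 mm above the worktop.
- log_button_top (a point): Centre of the top face of the log button, a round grey push button 36 mm in diameter in a round white housing (52 mm in diameter, 12 mm high) fixed to the worktop, 22 mm (when up) above the worktop; it is pressed straight down. The four containers stand in a loose row to its left (+y), in any order, their centres 90 mm or more apart.
- log_button (a joint): Travel of the log button in m: 0 up, 0.006 fully down; a spring, 1.5 N at the start and 5 N at full travel, brings it back up.
Mind the look-alikes: they are no part of the job. What is shaped like the immersion_oil but pink or red is not meant.

How it is judged (in metres and radians):
On the way, in this order (a step that is already met when the one before it is completed fails the run):
1. the tool points down over the cap of the tallest bottle, without contact, and dwells (tool point within 20 mm of the cap's axis and 22 to 80 mm above it, for 1.5 s) (horizontal distance between the grasp point and saline_bottle_top below 0.02 m and z of the grasp point in the frame of saline_bottle_top between 0.022 and 0.08 m and angle between the grasp point's own z axis and vertical above 2.2 rad), for 1.5 s.
2. the tool points down over the cap of the smallest bottle in the same way, and dwells for 1.5 s (horizontal distance between the grasp point and immersion_oil_top below 0.02 m and z of the grasp point in the frame of immersion_oil_top between 0.022 and 0.08 m and angle between the grasp point's own z axis and vertical above 2.2 rad), for 1.5 s.
3. the log button is pressed down (more than 4.5 mm) by the fingertips (tool point within 40 mm of its axis) (value of joint log_button above 0.0045 m and horizontal distance between the grasp point and log_button_top below 0.04 m), for 0.05 s.
At the end, for the whole second after the job is handed in: Both bottles have been pointed at in order and the button pressed; the button is up again (less than 1.5 mm down), and the three bottles and the canister stand at rest and upright within 10 mm of where they stood (distance of each of saline_bottle, immersion_oil, buffer_bottle, strip_canister from where it was at the start of the episode below 0.01 m and angle between each of saline_bottle, immersion_oil, buffer_bottle, strip_canister's own z axis and vertical below 0.1 rad and linear speed of each of saline_bottle, immersion_oil, buffer_bottle, strip_canister below 0.02 m/s and value of joint log_button below 0.0015 m); the robot touches nothing.
It fails at once if a bottle or the canister is touched by the robot (contact force between any of the fingers, the arm and saline_bottle above 0.3 N or contact force between any of the fingers, the arm and immersion_oil above 0.3 N or contact force between any of the fingers, the arm and buffer_bottle above 0.3 N or contact force between any of the fingers, the arm and strip_canister above 0.3 N).
It fails at once if a bottle or the canister is pushed away, lifted or tipped (distance of any of saline_bottle, immersion_oil, buffer_bottle, strip_canister from where it was at the start of the episode above 0.015 m or angle between any of saline_bottle, immersion_oil, buffer_bottle, strip_canister's own z axis and vertical above 0.2 rad).
It fails at once if the tool is brought close over the cap of the middle-sized bottle or the lid of the canister, as if pointing at it (tool point within 45 mm of its top) (distance between the grasp point and buffer_bottle_top below 0.045 m or distance between the grasp point and strip_canister_top below 0.045 m).
It also fails if it takes over 54 s, if anything falls off the work surface, if the arm or the gripper's body presses on something with over 40 N, if the wrist force passes 120 N, or if a joint passes its speed limit or range.

## Working session

There is one attempt and no reset: what is moved stays moved. The work goes in short steps, Python scripts to look and compute and a shell command to move; the robot and the scene stay as the last step left them, time stands still between calls to the robot, and variables do not carry over. Pictures are saved under pics/ and viewed, at most 10 in all, crops included, and the job is handed in when it is done.

```bash
mkdir -p pics
python3 - <<'E'
from cell import manip
import cv2
for n in("top","scene"):
    cv2.imwrite(f"pics/{n}1.png",manip.camera(n)); i=manip.camera_info(n); print(n,i)
s=manip.read_state();print(s["clock"],s["eef_pos"],s["eef_rot"],s["finger_gap"])
E
```

```text
top {'camera_matrix': array([[440.73702843,   0.        , 283.52203461],
       [  0.        , 440.73702843, 216.30551762],
       [  0.        ,   0.        ,   1.        ]]), 'R': array([[-0.01976125, -0.99955568, -0.02231469],
       [-0.99092014,  0.0225496 , -0.13254735],
       [ 0.13299164,  0.01949277, -0.99092545]]), 't': array([ 95.1782277 , 491.69509091, 925.54345459])}
scene {'camera_matrix': array([[536.8652267 ,   0.        , 283.93637495],
       [  0.        , 536.8652267 , 210.39751717],
       [  0.        ,   0.        ,   1.        ]]), 'R': array([[ 0.67481785, -0.73795544, -0.00652986],
       [-0.30675524, -0.27244045, -0.9119635 ],
       [ 0.67120942,  0.61741232, -0.41021938]]), 't': array([-295.77650842,  262.42595543,  783.90269045])}
0.1 [174.92027794 521.21289672 223.75049563] [-3.14056984e+00 -5.64984242e-05  2.81779020e+00] 94.0570918454009
```

View pics/top1.png

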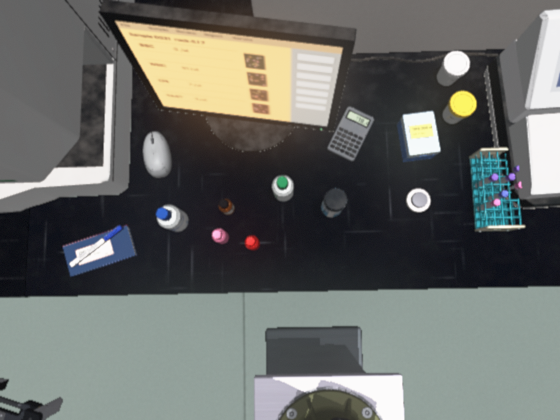

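View pics/scene1.png

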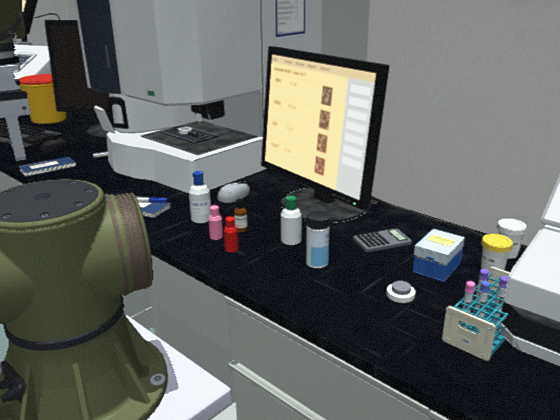

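Top view: the blue-capped white bottle is at about (166,214), the green-capped white one at (282,185), the canister at (335,200), the brown dropper at (227,206) and the button at (418,200). Lookalikes are pink (219,236) and red (252,242). The blue-capped bottle looks tallest. I'll check with one enlarged crop of both views.

Run:
```python
import cv2,numpy as np
a=cv2.imread("pics/top1.png")[165:255,145:345]; b=cv2.imread("pics/scene1.png")[165:275,180:340]
a=cv2.resize(a,None,fx=4,fy=4,interpolation=cv2.INTER_CUBIC)
b=cv2.resize(b,None,fx=5,fy=5,interpolation=cv2.INTER_CUBIC)
cv2.imwrite("pics/ta.png",a);cv2.imwrite("pics/sb.png",b)
```

```text
(no output)
```

View pics/ta.png

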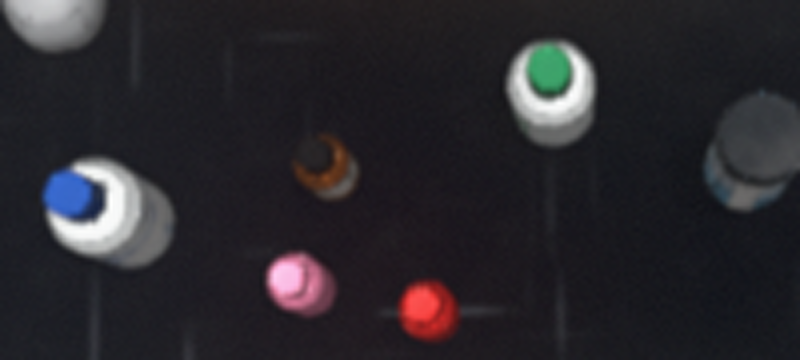

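View pics/sb.png

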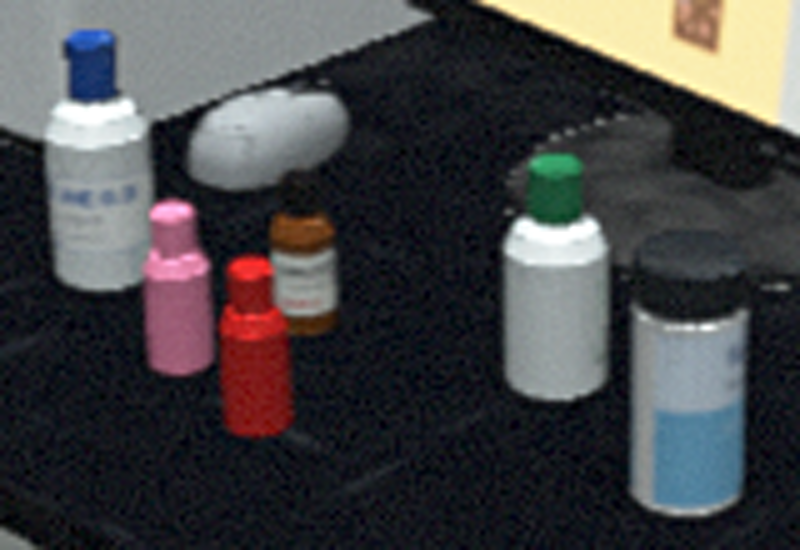

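The crops show the blue cap top at top-pixel (162,213), brown (223.8,203), green (282.5,181.5) and canister lid (336,198). Next I compute positions and check them by triangulating with the scene view.

Run:
```python
import cv2,numpy as np
from cell import manip
C={n:manip.camera_info(n) for n in("top","scene")}
P={n:c["camera_matrix"]@np.c_[c["R"],c["t"]] for n,c in C.items()}
def plane(n,p,z):
    c=C[n];o=-c["R"].T@c["t"];d=c["R"].T@np.linalg.inv(c["camera_matrix"])@[*p,1]
    return (o+d*(z-o[2])/d[2])[:2].round(1)
for k,a,b,z in[("blue",(162,213.2),(198.2,172.5),123),("brown",(223.7,203),(240,200.8),76),("green",(282.5,181.7),(291.4,197),106),("can",(336,198.3),(318,216),110),("pink",(217,234.7),(214.5,206.5),76),("red",(251,240.7),(230,218),76),("button",(418.3,200),(401,287),22)]:
    X=cv2.triangulatePoints(P["top"],P["scene"],np.array(a,float),np.array(b,float)).ravel();X=X[:3]/X[3]
    print(k,plane("top",a,z),plane("scene",b,z),X.round(1))
```

```text
blue [493.4 324.3] [493.7 323.2] [493.8 324.  122.8]
brown [518.9 208.6] [516.9 207.4] [518.8 209.1  74.9]
green [554.9  84. ] [558.3  86.8] [554.7  83.8 108. ]
can [517.4 -22.9] [513.5 -24.1] [517.  -22.3 108.4]
pink [452.6 222.7] [456.8 226.4] [452.7 221.9  78.7]
red [438.6 152.1] [438.8 155.4] [437.6 152.8  77.3]
button [ 524.6 -212.2] [ 521.7 -216.8] [ 525.8 -213.9   18.6]
```

The identity check agrees: blue-capped bottle top is 123 mm (tallest, saline), brown is 75 mm (oil), green is 108 mm (buffer). The microscope stands close to the tallest bottle, so I'll look at its clearance before moving.

Run:
```python
import cv2,numpy as np
a=cv2.imread("pics/top1.png")[0:230,0:200]; b=cv2.imread("pics/scene1.png")[0:230,60:280]
f=lambda i:cv2.convertScaleAbs(cv2.resize(i,(400,460),interpolation=cv2.INTER_CUBIC),alpha=1.5,beta=20)
cv2.imwrite("pics/mic.png",np.hstack([f(a),f(b)]))
```

```text
(no output)
```

View pics/mic.png

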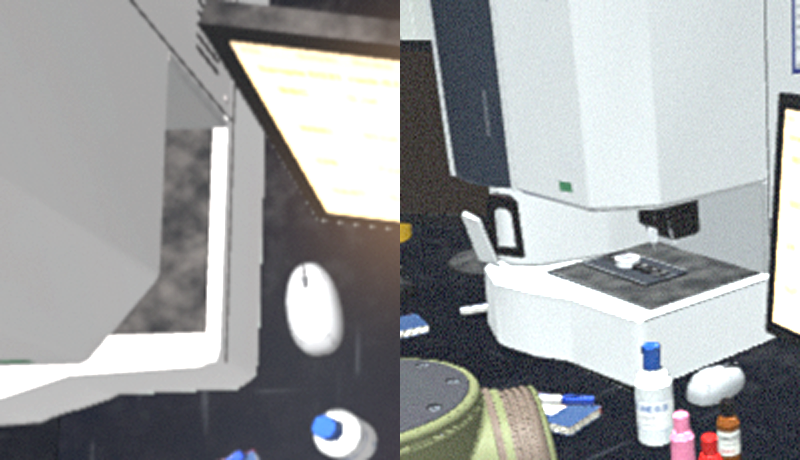

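The microscope head's right-front edge overhangs the region left of and behind the blue bottle. I'll approach from the low-x side, fingers shut, with the gripper's long side turned +64° about z, away from the head.

```bash
python3 -m inch '[{"gripper":0,"dx":0.025,"dy":-0.03,"dz":0.005,"wz":6},{"gripper":0,"dx":0.05,"dy":-0.06,"dz":0.01,"wz":13},{"gripper":0,"dx":0.075,"dy":-0.09,"dz":0.015,"wz":20},{"gripper":0,"dx":0.1,"dy":-0.12,"dz":0.015,"wz":27},{"gripper":0,"dx":0.12,"dy":-0.14,"dz":0.015,"wz":32}]'; python3 -m inch '[{"gripper":0,"dx":0.02,"dy":-0.015,"wz":6},{"gripper":0,"dx":0.04,"dy":-0.03,"wz":13},{"gripper":0,"dx":0.06,"dy":-0.045,"wz":20},{"gripper":0,"dx":0.08,"dy":-0.06,"wz":27},{"gripper":0,"dx":0.095,"dy":-0.07,"wz":32}]'
```

```text
validation failed for argument at $[0]...
validation failed for argument at $[0]...
```

```bash
python3 -m inch '[{"gripper":0.0,"dx":0.025,"dy":-0.03,"dz":0.005,"wx":0.0,"wy":0.0,"wz":6.0},{"gripper":0.0,"dx":0.05,"dy":-0.06,"dz":0.01,"wx":0.0,"wy":0.0,"wz":13.0},{"gripper":0.0,"dx":0.075,"dy":-0.09,"dz":0.015,"wx":0.0,"wy":0.0,"wz":20.0},{"gripper":0.0,"dx":0.1,"dy":-0.12,"dz":0.015,"wx":0.0,"wy":0.0,"wz":27.0},{"gripper":0.0,"dx":0.12,"dy":-0.14,"dz":0.015,"wx":0.0,"wy":0.0,"wz":32.0}]'
```

```text
clock: 0.52
eef_pos: [295.7, 379.7, 239.4]
eef_rot: [3.142, 0.0, -2.901]
wrist_force: [0.8, 0.7, -0.1]
finger_gap: 64.0
finger_force: 0.0
```

```bash
python3 -m inch '[{"gripper":0,"dx":0.02,"dy":-0.012,"dz":0,"wx":0,"wy":0,"wz":6},{"gripper":0,"dx":0.04,"dy":-0.024,"dz":0,"wx":0,"wy":0,"wz":13},{"gripper":0,"dx":0.06,"dy":-0.036,"dz":0,"wx":0,"wy":0,"wz":20},{"gripper":0,"dx":0.08,"dy":-0.048,"dz":0,"wx":0,"wy":0,"wz":27},{"gripper":0,"dx":0.1,"dy":-0.06,"dz":0,"wx":0,"wy":0,"wz":32}]'
python3 -c '
from cell import manip,sys
' 2>/dev/null
python3 - <<'E'
from cell import manip
import cv2,numpy as np
cv2.imwrite("pics/w1.png",np.hstack([manip.camera("wrist"),manip.camera("top")])[:, :])
i=cv2.imread("pics/w1.png");cv2.imwrite("pics/w1.png",cv2.resize(i,(800,300),interpolation=cv2.INTER_AREA))
E
```

```text
clock: 0.93
eef_pos: [395.8, 320.6, 239.0]
eef_rot: [3.142, -0.0, -2.342]
wrist_force: [0.2, 0.2, 0.9]
finger_gap: 30.9
finger_force: 0.0
```

View pics/w1.png

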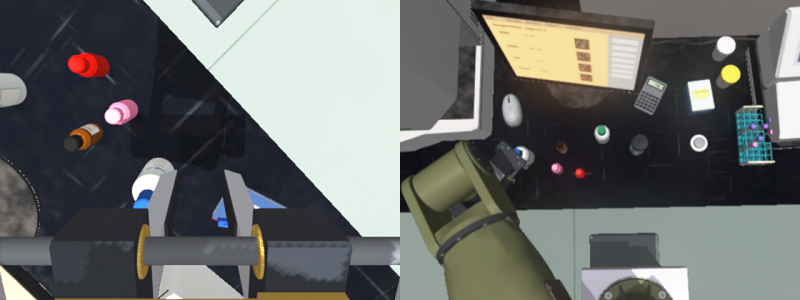

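The gripper, at top-view (505,155) in this composite, is clear of the microscope, and the blue bottle is just ahead of it. Moving over the blue cap and then down to z≈175, which is 52 mm above it.

```bash
python3 -m inch '[{"gripper":0,"dx":0.02,"dy":0,"dz":0,"wx":0,"wy":0,"wz":0},{"gripper":0,"dx":0.04,"dy":0,"dz":0,"wx":0,"wy":0,"wz":0},{"gripper":0,"dx":0.06,"dy":0.001,"dz":0,"wx":0,"wy":0,"wz":0},{"gripper":0,"dx":0.08,"dy":0.002,"dz":0,"wx":0,"wy":0,"wz":0},{"gripper":0,"dx":0.096,"dy":0.002,"dz":0,"wx":0,"wy":0,"wz":0}]'
python3 -m inch '[{"gripper":0,"dx":0,"dy":0,"dz":-0.015,"wx":0,"wy":0,"wz":0},{"gripper":0,"dx":0,"dy":0,"dz":-0.03,"wx":0,"wy":0,"wz":0},{"gripper":0,"dx":0,"dy":0,"dz":-0.045,"wx":0,"wy":0,"wz":0},{"gripper":0,"dx":0,"dy":0,"dz":-0.06,"wx":0,"wy":0,"wz":0},{"gripper":0,"dx":0,"dy":0,"dz":-0.064,"wx":0,"wy":0,"wz":0}]'
python3 - <<'E'
from cell import manip
import cv2,numpy as np
i=np.hstack([manip.camera("scene")[100:300,130:330],manip.camera("top")[120:320,80:280]])
cv2.imwrite("pics/s2.png",cv2.resize(i,(800,400),interpolation=cv2.INTER_CUBIC))
E
```

```text
clock: 1.45
eef_pos: [491.6, 323.8, 238.9]
eef_rot: [3.141, -0.001, -2.35]
wrist_force: [-0.3, 0.5, -0.1]
finger_gap: 0.4
finger_force: 0.0
clock: 1.87
eef_pos: [489.7, 323.4, 172.7]
eef_rot: [3.141, -0.004, -2.35]
wrist_force: [-0.5, 0.2, -0.2]
finger_gap: 0.4
finger_force: 0.0
```

View pics/s2.png

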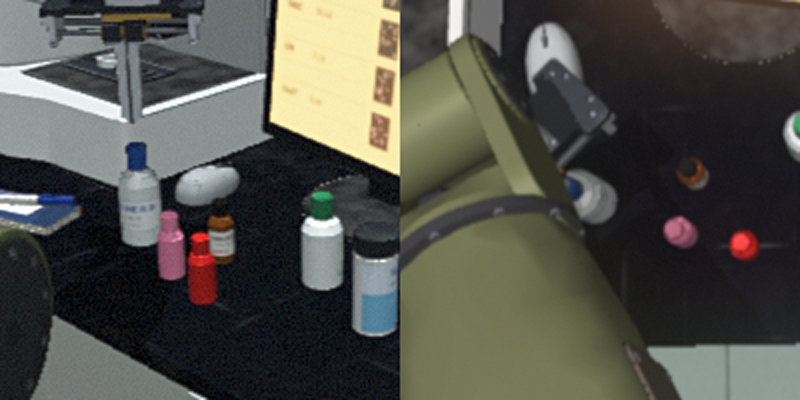

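The shut fingertips, at (130,115) in this crop, stand above the blue cap (137,150) with a gap of about 3 cm. I'll dwell here for about 2.1 s.

```bash
python3 -m inch '[{"gripper":0,"dx":0.003,"dy":0,"dz":0,"wx":0,"wy":0,"wz":0},{"gripper":0,"dx":0.003,"dy":0,"dz":0,"wx":0,"wy":0,"wz":0},{"gripper":0,"dx":0.003,"dy":0,"dz":0,"wx":0,"wy":0,"wz":0},{"gripper":0,"dx":0.003,"dy":0,"dz":0,"wx":0,"wy":0,"wz":0},{"gripper":0,"dx":0.003,"dy":0,"dz":0,"wx":0,"wy":0,"wz":0}]' >/dev/null
for i in 1 2 3 4 5; do python3 -m inch '[{"gripper":0,"dx":0,"dy":0,"dz":0,"wx":0,"wy":0,"wz":0},{"gripper":0,"dx":0,"dy":0,"dz":0,"wx":0,"wy":0,"wz":0},{"gripper":0,"dx":0,"dy":0,"dz":0,"wx":0,"wy":0,"wz":0},{"gripper":0,"dx":0,"dy":0,"dz":0,"wx":0,"wy":0,"wz":0},{"gripper":0,"dx":0,"dy":0,"dz":0,"wx":0,"wy":0,"wz":0}]'|head -2; done
```

```text
clock: 2.8
eef_pos: [494.0, 323.4, 175.2]
clock: 3.22
eef_pos: [494.0, 323.4, 175.3]
clock: 3.63
eef_pos: [494.0, 323.4, 175.3]
clock: 4.05
eef_pos: [494.0, 323.4, 175.2]
clock: 4.47
eef_pos: [494.0, 323.4, 175.2]
```

```bash
python3 -m inch '[{"gripper":0,"dx":0.005,"dy":-0.023,"dz":0.01,"wx":0,"wy":0,"wz":0},{"gripper":0,"dx":0.01,"dy":-0.046,"dz":0.01,"wx":0,"wy":0,"wz":0},{"gripper":0,"dx":0.015,"dy":-0.069,"dz":0.01,"wx":0,"wy":0,"wz":0},{"gripper":0,"dx":0.02,"dy":-0.092,"dz":0.005,"wx":0,"wy":0,"wz":0},{"gripper":0,"dx":0.0245,"dy":-0.115,"dz":0,"wx":0,"wy":0,"wz":0}]'
python3 -m inch '[{"gripper":0,"dx":0,"dy":0,"dz":-0.012,"wx":0,"wy":0,"wz":0},{"gripper":0,"dx":0,"dy":0,"dz":-0.024,"wx":0,"wy":0,"wz":0},{"gripper":0,"dx":0,"dy":0,"dz":-0.036,"wx":0,"wy":0,"wz":0},{"gripper":0,"dx":0,"dy":0,"dz":-0.047,"wx":0,"wy":0,"wz":0},{"gripper":0,"dx":0,"dy":0,"dz":-0.047,"wx":0,"wy":0,"wz":0}]'
for i in 1 2 3 4 5; do python3 -m inch '[{"gripper":0,"dx":0,"dy":0,"dz":0,"wx":0,"wy":0,"wz":0},{"gripper":0,"dx":0,"dy":0,"dz":0,"wx":0,"wy":0,"wz":0},{"gripper":0,"dx":0,"dy":0,"dz":0,"wx":0,"wy":0,"wz":0},{"gripper":0,"dx":0,"dy":0,"dz":0,"wx":0,"wy":0,"wz":0},{"gripper":0,"dx":0,"dy":0,"dz":0,"wx":0,"wy":0,"wz":0}]'|head -2; done
python3 - <<'E'
from cell import manip
import cv2,numpy as np
i=np.hstack([manip.camera("scene")[100:300,150:350],manip.camera("top")[120:320,120:320]])
cv2.imwrite("pics/s3.png",cv2.resize(i,(800,400),interpolation=cv2.INTER_CUBIC))
E
```

```text
clock: 4.88
eef_pos: [518.7, 207.4, 175.4]
eef_rot: [-3.141, 0.001, -2.348]
wrist_force: [0.5, 0.1, -0.0]
finger_gap: 0.5
finger_force: 0.0
clock: 5.3
eef_pos: [517.3, 208.9, 125.4]
eef_rot: [3.14, -0.003, -2.347]
wrist_force: [-0.3, -0.1, -0.1]
finger_gap: 0.3
finger_force: 0.0
clock: 5.72
eef_pos: [518.7, 208.5, 128.7]
clock: 6.13
eef_pos: [518.5, 208.4, 128.3]
clock: 6.55
eef_pos: [518.5, 208.4, 128.2]
clock: 6.97
eef_pos: [518.5, 208.4, 128.2]
clock: 7.38
eef_pos: [518.5, 208.4, 128.3]
```

View pics/s3.png

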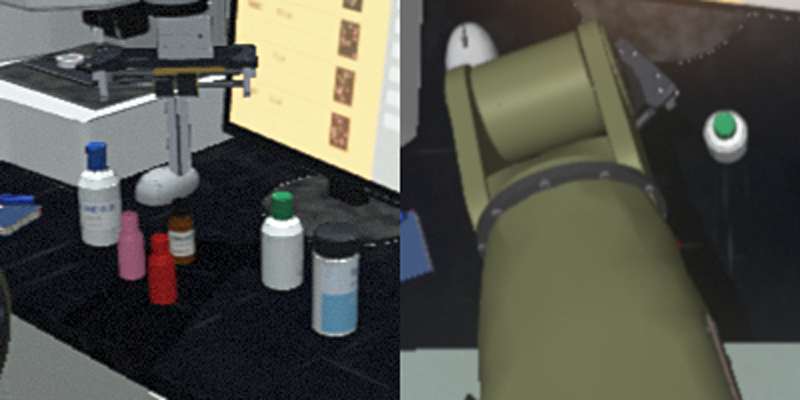

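The fingertips, at (178,175) in this crop, stand over the brown cap (180,215), and the 2 s dwell is done. Next I rise to z≈258, cross high over the buffer bottle and canister, and stop above the button.

```bash
python3 -m inch '[{"gripper":0,"dx":0,"dy":0,"dz":0.026,"wx":0,"wy":0,"wz":0},{"gripper":0,"dx":0,"dy":0,"dz":0.052,"wx":0,"wy":0,"wz":0},{"gripper":0,"dx":0,"dy":0,"dz":0.078,"wx":0,"wy":0,"wz":0},{"gripper":0,"dx":0,"dy":0,"dz":0.104,"wx":0,"wy":0,"wz":0},{"gripper":0,"dx":0,"dy":0,"dz":0.13,"wx":0,"wy":0,"wz":0}]'|head -2
python3 -m inch '[{"gripper":0,"dx":0,"dy":-0.028,"dz":0,"wx":0,"wy":0,"wz":0},{"gripper":0,"dx":0,"dy":-0.056,"dz":0,"wx":0,"wy":0,"wz":0},{"gripper":0,"dx":0,"dy":-0.084,"dz":0,"wx":0,"wy":0,"wz":0},{"gripper":0,"dx":0,"dy":-0.112,"dz":0,"wx":0,"wy":0,"wz":0},{"gripper":0,"dx":0,"dy":-0.14,"dz":0,"wx":0,"wy":0,"wz":0}]'|head -2
python3 -m inch '[{"gripper":0,"dx":0,"dy":-0.028,"dz":0,"wx":0,"wy":0,"wz":0},{"gripper":0,"dx":0,"dy":-0.056,"dz":0,"wx":0,"wy":0,"wz":0},{"gripper":0,"dx":0,"dy":-0.084,"dz":0,"wx":0,"wy":0,"wz":0},{"gripper":0,"dx":0,"dy":-0.112,"dz":0,"wx":0,"wy":0,"wz":0},{"gripper":0,"dx":0,"dy":-0.14,"dz":0,"wx":0,"wy":0,"wz":0}]'|head -2
python3 -m inch '[{"gripper":0,"dx":0,"dy":-0.028,"dz":0,"wx":0,"wy":0,"wz":0},{"gripper":0,"dx":0.001,"dy":-0.056,"dz":0,"wx":0,"wy":0,"wz":0},{"gripper":0,"dx":0.003,"dy":-0.084,"dz":0,"wx":0,"wy":0,"wz":0},{"gripper":0,"dx":0.005,"dy":-0.112,"dz":0,"wx":0,"wy":0,"wz":0},{"gripper":0,"dx":0.006,"dy":-0.141,"dz":0,"wx":0,"wy":0,"wz":0}]'
python3 -m inch '[{"gripper":0,"dx":0,"dy":0,"dz":-0.03,"wx":0,"wy":0,"wz":0},{"gripper":0,"dx":0,"dy":0,"dz":-0.06,"wx":0,"wy":0,"wz":0},{"gripper":0,"dx":0,"dy":0,"dz":-0.09,"wx":0,"wy":0,"wz":0},{"gripper":0,"dx":0,"dy":0,"dz":-0.12,"wx":0,"wy":0,"wz":0},{"gripper":0,"dx":0,"dy":0,"dz":-0.15,"wx":0,"wy":0,"wz":0}]'
python3 - <<'E'
from cell import manip
import cv2,numpy as np
i=np.hstack([manip.camera("scene")[180:380,300:500],manip.camera("top")[120:320,300:500]])
cv2.imwrite("pics/s4.png",cv2.resize(i,(800,400),interpolation=cv2.INTER_CUBIC))
E
```

```text
clock: 7.9
eef_pos: [518.3, 208.3, 259.6]
clock: 8.32
eef_pos: [518.3, 67.2, 258.3]
clock: 8.73
eef_pos: [519.0, -69.2, 258.4]
clock: 9.15
eef_pos: [541.4, -118.7, 254.6]
eef_rot: [-3.117, -0.035, -2.414]
wrist_force: [0.9, -0.4, -0.0]
finger_gap: -0.0
finger_force: 0.0
clock: 9.57
eef_pos: [541.0, -117.9, 103.4]
eef_rot: [-3.117, -0.034, -2.413]
wrist_force: [0.5, -0.2, 0.3]
finger_gap: 0.9
finger_force: 0.0
```

View pics/s4.png

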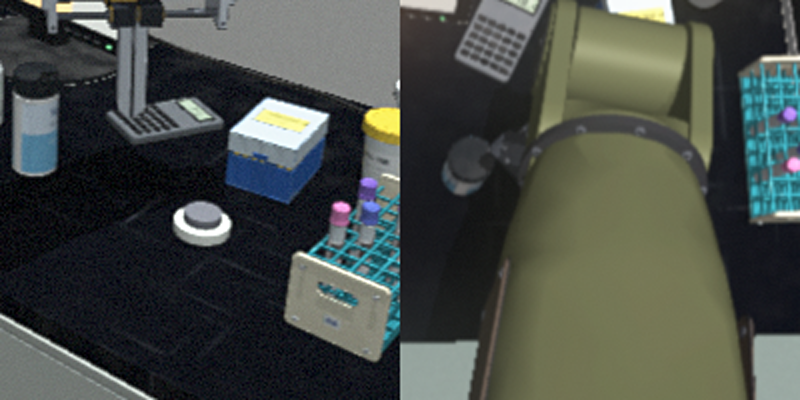

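Joint 6 reached its range, so the arm stopped short at y=-118; nothing was touched. I'll rise, turn the wrist back, then continue.

```bash
python3 -m inch '[{"gripper":0,"dx":0,"dy":0,"dz":0.03,"wx":0,"wy":0,"wz":0},{"gripper":0,"dx":0,"dy":0,"dz":0.06,"wx":0,"wy":0,"wz":0},{"gripper":0,"dx":0,"dy":0,"dz":0.09,"wx":0,"wy":0,"wz":0},{"gripper":0,"dx":0,"dy":0,"dz":0.12,"wx":0,"wy":0,"wz":0},{"gripper":0,"dx":0,"dy":0,"dz":0.15,"wx":0,"wy":0,"wz":0}]'|head -3
python3 -m inch '[{"gripper":0,"dx":0,"dy":0,"dz":0,"wx":0,"wy":0,"wz":-6},{"gripper":0,"dx":0,"dy":0,"dz":0,"wx":0,"wy":0,"wz":-12},{"gripper":0,"dx":0,"dy":0,"dz":0,"wx":0,"wy":0,"wz":-18},{"gripper":0,"dx":0,"dy":0,"dz":0,"wx":0,"wy":0,"wz":-24},{"gripper":0,"dx":0,"dy":0,"dz":0,"wx":0,"wy":0,"wz":-30}]'|head -3
python3 -m inch '[{"gripper":0,"dx":0,"dy":0,"dz":0,"wx":0,"wy":0,"wz":-6},{"gripper":0,"dx":0,"dy":0,"dz":0,"wx":0,"wy":0,"wz":-12},{"gripper":0,"dx":0,"dy":0,"dz":0,"wx":0,"wy":0,"wz":-18},{"gripper":0,"dx":0,"dy":0,"dz":0,"wx":0,"wy":0,"wz":-24},{"gripper":0,"dx":0,"dy":0,"dz":0,"wx":0,"wy":0,"wz":-30}]'|head -3
python3 -c 'from cell import manip;print(manip.read_state()["joints"])'
```

```text
clock: 10.08
eef_pos: [540.9, -118.1, 258.7]
eef_rot: [-3.115, -0.033, -2.413]
clock: 10.5
eef_pos: [541.1, -118.2, 257.2]
eef_rot: [-3.116, -0.032, -2.942]
clock: 10.92
eef_pos: [541.1, -118.2, 257.1]
eef_rot: [-3.117, -0.032, 2.818]
[-0.27084397  0.30530466  1.43777026 -0.02303945  1.43188577 -1.51461064]
```

```bash
python3 -m inch '[{"gripper":0,"dx":-0.003,"dy":-0.019,"dz":0,"wx":0,"wy":0,"wz":-6},{"gripper":0,"dx":-0.006,"dy":-0.038,"dz":0,"wx":0,"wy":0,"wz":-12},{"gripper":0,"dx":-0.01,"dy":-0.057,"dz":0,"wx":0,"wy":0,"wz":-18},{"gripper":0,"dx":-0.014,"dy":-0.076,"dz":0,"wx":0,"wy":0,"wz":-24},{"gripper":0,"dx":-0.017,"dy":-0.095,"dz":0,"wx":0,"wy":0,"wz":-30}]'|head -3
python3 -m inch '[{"gripper":0,"dx":0,"dy":0,"dz":-0.03,"wx":0,"wy":0,"wz":-5},{"gripper":0,"dx":0,"dy":0,"dz":-0.06,"wx":0,"wy":0,"wz":-10},{"gripper":0,"dx":0,"dy":0,"dz":-0.09,"wx":0,"wy":0,"wz":-15},{"gripper":0,"dx":0,"dy":0,"dz":-0.12,"wx":0,"wy":0,"wz":-20},{"gripper":0,"dx":0,"dy":0,"dz":-0.15,"wx":0,"wy":0,"wz":-25}]'
python3 - <<'E'
from cell import manip
import cv2,numpy as np
i=np.hstack([manip.camera("scene")[180:380,300:500],manip.camera("wrist")[::2,::2][:200,:200]*0+manip.camera("top")[120:320,300:500]])
cv2.imwrite("pics/s5.png",cv2.resize(i,(800,400),interpolation=cv2.INTER_CUBIC))
E
```

```text
clock: 11.33
eef_pos: [523.8, -214.1, 257.2]
eef_rot: [-3.118, -0.032, 2.294]
clock: 11.75
eef_pos: [524.6, -213.6, 105.8]
eef_rot: [-3.119, -0.033, 1.859]
wrist_force: [1.0, -1.1, 0.3]
finger_gap: 0.6
finger_force: 0.0
```

View pics/s5.png

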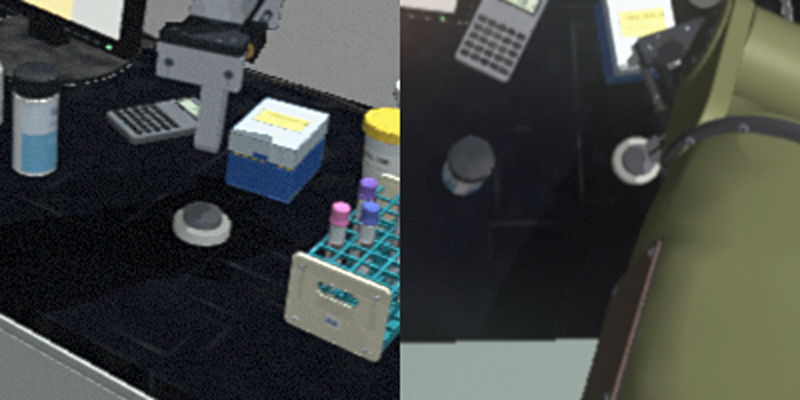

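The fingertips, at (208,150) in this crop, are centred over the grey button (203,212), clear of the box and tube rack. Descending in steps.

```bash
python3 -m inch '[{"gripper":0,"dx":0,"dy":0,"dz":-0.015,"wx":0,"wy":0,"wz":0},{"gripper":0,"dx":0,"dy":0,"dz":-0.03,"wx":0,"wy":0,"wz":0},{"gripper":0,"dx":0,"dy":0,"dz":-0.045,"wx":0,"wy":0,"wz":0},{"gripper":0,"dx":0,"dy":0,"dz":-0.058,"wx":0,"wy":0,"wz":0},{"gripper":0,"dx":0,"dy":0,"dz":-0.058,"wx":0,"wy":0,"wz":0}]'
python3 -m inch '[{"gripper":0,"dx":0,"dy":0,"dz":-0.003,"wx":0,"wy":0,"wz":0},{"gripper":0,"dx":0,"dy":0,"dz":-0.006,"wx":0,"wy":0,"wz":0},{"gripper":0,"dx":0,"dy":0,"dz":-0.009,"wx":0,"wy":0,"wz":0},{"gripper":0,"dx":0,"dy":0,"dz":-0.012,"wx":0,"wy":0,"wz":0},{"gripper":0,"dx":0,"dy":0,"dz":-0.012,"wx":0,"wy":0,"wz":0}]'
```

```text
clock: 12.32
eef_pos: [523.9, -213.6, 46.9]
eef_rot: [-3.117, -0.035, 1.864]
wrist_force: [0.4, 0.8, -0.5]
finger_gap: 0.5
finger_force: 0.0
clock: 12.73
eef_pos: [524.3, -214.0, 35.3]
eef_rot: [-3.118, -0.033, 1.862]
wrist_force: [3.1, 0.1, 4.8]
finger_gap: 0.4
finger_force: 2.4
```

```bash
python3 -m inch '[{"gripper":0,"dx":0,"dy":0,"dz":-0.0005,"wx":0,"wy":0,"wz":0},{"gripper":0,"dx":0,"dy":0,"dz":-0.001,"wx":0,"wy":0,"wz":0},{"gripper":0,"dx":0,"dy":0,"dz":-0.0015,"wx":0,"wy":0,"wz":0},{"gripper":0,"dx":0,"dy":0,"dz":-0.002,"wx":0,"wy":0,"wz":0},{"gripper":0,"dx":0,"dy":0,"dz":-0.002,"wx":0,"wy":0,"wz":0}]'
```

```text
clock: 13.15
eef_pos: [524.5, -214.0, 34.8]
eef_rot: [-3.119, -0.033, 1.862]
wrist_force: [-2.8, 1.8, 18.9]
finger_gap: 0.6
finger_force: 9.5
```

The force of 18.9 N is well above the 5 N spring, so the button is on its stop. Now I rise and hand in.

```bash
python3 -m inch '[{"gripper":0,"dx":0,"dy":0,"dz":0.01,"wx":0,"wy":0,"wz":0},{"gripper":0,"dx":0,"dy":0,"dz":0.03,"wx":0,"wy":0,"wz":0},{"gripper":0,"dx":0,"dy":0,"dz":0.055,"wx":0,"wy":0,"wz":0},{"gripper":0,"dx":0,"dy":0,"dz":0.08,"wx":0,"wy":0,"wz":0},{"gripper":0,"dx":0,"dy":0,"dz":0.1,"wx":0,"wy":0,"wz":0}]'
python3 -m inch '[{"gripper":0,"dx":0,"dy":0,"dz":0,"wx":0,"wy":0,"wz":0},{"gripper":0,"dx":0,"dy":0,"dz":0,"wx":0,"wy":0,"wz":0},{"gripper":0,"dx":0,"dy":0,"dz":0,"wx":0,"wy":0,"wz":0},{"gripper":0,"dx":0,"dy":0,"dz":0,"wx":0,"wy":0,"wz":0},{"gripper":0,"dx":0,"dy":0,"dz":0,"wx":0,"wy":0,"wz":0}]'
python3 -c 'from cell import manip;print(manip.sign_off())'
```

```text
clock: 13.57
eef_pos: [523.5, -213.6, 134.6]
eef_rot: [-3.117, -0.034, 1.862]
wrist_force: [0.1, 0.0, 0.2]
finger_gap: 0.2
finger_force: 0.0
clock: 13.98
eef_pos: [523.2, -213.5, 131.7]
eef_rot: [-3.115, -0.036, 1.862]
wrist_force: [0.2, 0.0, 0.1]
finger_gap: 0.4
finger_force: 0.0
the job is handed in; nothing more can be done
None
```

I pointed at the tallest (blue-capped) and then the smallest (brown) bottle for about 2 s each, pressed the log button to its stop (18.9 N) and released it, with no sign of contact with any container, and handed the job in at about 14 s; no verdict came back.

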